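Unlock the shaker's hold-down arm and hold it raised

TASK

Free the culture dish on the plate shaker: pull the red locking plug straight up out of its socket and put it in the white tray, then draw the yellow latch tab sideways against its spring and lift the hold-down arm by it, off its ball stud. Finish holding the arm up by the tab, at least 20 degrees above its closed position and still, without letting go; leave the dish lying where it is on the shaker and the tray about where it stands.

Things in the scene. Friction and masses are not known exactly. Their poses are not given: they have to be found in the camera images.
- shaker: Plate shaker, fixed: white body 200 (x) x 134 (y) mm, grey platform 45 mm above the bench. Origin: centre of its underside. x runs from the front (nearer the robot) to the back, where the arm is hinged; y left, z up. Steel ball stud at x -60, y 0 mm. Black socket block for the plug, 30 x 30 mm, top 73 mm above the bench, at x -60, y -47 mm.
- plug_grip (a point): Red plug (loose, 40 g): grip point, 101 mm above the bench while plugged in; axes then as the shaker's. Head 22 (x) x 16 (y) mm, from 28 mm below to 17 mm above the point; steel shank 14 x 14 mm ends 53 mm below the point, 25 mm deep in the socket. A sprung detent holds it: about 8 to 15 N straight up in the first 8 mm; clear once 30 mm up. Plugged in, it blocks the latch.
- tray: Shallow white tray 82 (x) x 118 (y) x 22 mm, open at the top, walls and floor 2 mm. Origin: centre of its underside. Loose, 250 g. The plug may stand, lie or lean in it.
- latch_tab (a point): Yellow upright tab of the latch, on the arm's front end (shaker x -60, y -4 mm): point 127 mm above the bench when closed; axes as the arm's (the shaker's while the arm is down). Tab 24 (x) x 12 (y) mm, from 23 mm below the point, where it stands on a steel slide, to 18 mm above. It rises with the arm.
- latch (a joint): Travel of the latch, m: 0 closed, grows as the tab is drawn toward the shaker's -y (to where the plug stood), stop at 0.016. Spring: 3.5 N at 0, 7.5 N at 0.016. Beyond about 0.008 the bolt is clear of the ball stud and the arm can rise; below that it is locked. It must stay drawn until the arm has risen about 0.1 rad.
- clamp_arm (a joint): Angle of the hold-down arm, rad: 0 down on the ball stud, grows as its front end rises, stop at 0.8. It falls shut by its own weight when let go (about 2 to 4 N at the tab). 20 degrees is 0.35.
- hinge_axis (a point): Hinge axis of the arm (along the shaker's y), at shaker x +80 mm, 90 mm above the bench. The latch_tab point lies 140 mm in front of it (-x) and 37 mm above it when closed and moves in an arc about it.
- coupler_top (a point): Top of the blue coupler at the arm's front end, over the ball stud; 97 mm above the bench when down.
- dish: Culture dish 89 mm across, 15 mm high, lying loose on the platform under the arm's rubber pad; origin at the centre of its underside, at shaker x +12, y 0 mm, 45 mm above the bench.

How it is judged:
By the outcome, as a careful person would: the job done as asked, in the order asked, and still so for the second after the job is handed in, while the arm keeps its last pose, push and grip.
It also fails if it takes over 54 s, if anything falls off the work surface, if the arm or the gripper's body presses on something with over 40 N, if the wrist force passes 120 N, or if a joint passes its speed limit or range.

ROBOT

A 6-joint arm with a two-finger parallel gripper is mounted at the origin on the work surface; the furniture and walls round the work are solid. World frame = base frame: x ahead of the robot, y to its left, z up, the work surface at z = 0. Lengths are in mm, angles in degrees, forces in N, time in s.
With the tool pointing down it reaches from about 275 to 975 mm from the base axis. Payload 8.4 kg.
Tool frame: the origin (TCP) lies between the finger pads; the fingertips stand 17 mm ahead of it and the grasp point (between the pads) lies 2 mm behind it; z points along the fingers, y is the line along which they close (so a half turn about z gives the same grasp; the last joint's range is limited). The gripper opens to 92 mm and grips with 3 to 60 N. Pads are 20 mm wide; open, the fingers measure 128 mm over their backs; the gripper's body (75 mm by 189 mm) begins 69 mm behind the grasp point.
Start: joints at [67.758, 20.225, 93.587, -0, 66.188, -0.138], TCP at [235.187, 579.064, 231.583] pointing down, gripper open.
Joint ranges: [-150.9, 150.9], [-52.94, 120.26], [3.33, 152.33], [-74.26, 254.26], [0, 154.13], [-172.89, 172.89]. Speed limits (degrees/s): [127.2, 127.2, 159.86, 180, 180, 180].

INTERFACE

Orientations are given as a 3x3 rotation matrix whose columns are the frame's x, y, z axes.
In Python, from cell import telemetry, camera, camera_params, close_job gives the robot as it stands.
- The arm moves only by the tool servo_tool, never from a script. Its argument "plan" is a list that holds one entry, the list of rows, each a list of 6 numbers: the shift along the tool's x, y, z in mm, then the turn, a rotation vector about the tool's x, y, z in degrees. In form: [[[dx, dy, dz, ax, ay, az], ...]]. A call has 1 to 5 rows; each row shifts and turns the commanded pose from where the row before left it, along the tool's axes as they then stand; what a row does not reach is not made up. A row lasts 1/12 s, in which the tool goes at most 41.7 mm and 7.16 degrees, less where a joint would pass 70% of its speed; a pose out of reach is approached as far as the arm can. A call is refused whole if a number of a shift passes 41.7 or a number of a turn 7.16, either way. A call with a gripper value outside its range is refused whole. "fingers" is the opening, from -1 (shut) to 1 (fully open), set as the call begins (left out, the last holds). The fingers move at their own pace and stop on an object; "grip_force" is the grip in N (left out, the last holds). Time passes only in rows, so rows that do not move let the fingers close. It gives the time, the measured TCP pose, the force, the opening and the grip force at its end, in the units of the state.
- telemetry.get_obs(): the state, without advancing time (a new reading comes with each control period).
- camera(name): name is "side" or "top"; returns the picture (420x560x3 uint8, red, green, blue); there is no depth.
- camera_params(name): a dict with "camera_matrix" (3x3 intrinsics, pixels), "R" (3x3) and "t" (3): a world point X has camera coordinates R X + t. Camera axes: x right, y down, z forward; pixel columns grow to the right and rows downward; lengths in mm; the calibration is good to about 2 mm. A picture is of the moment at which its call begins. camera_params takes no time and is no camera call.
- close_job(): hands the job in; it is judged then, once.
The state is a dict: "time": time; "joints": joint angles; "qd": joint speeds; "joint_torque": joint torques, N m; "tcp_pos": TCP position; "tool_rot": TCP orientation; "ft_force": force on the tool from outside, world axes, zero at the start; "wrist_torque": the same for the moment, N m; "grip_width": finger opening in mm; "gripper_force": force on a finger pad.
Only numpy, scipy, OpenCV 4.12 (cv2) and the standard library are available. Lean on these libraries where they do the work, as an engineer would, in place of code of your own. Each camera call takes 0.05 s, during which the arm holds its last target. There are 200 camera calls.

## Working session

There is one attempt and no reset: what is moved stays moved. The work goes in short steps, Python scripts to look and compute and a tool call to move; the robot and the scene stay as the last step left them, time stands still between calls to the robot, and variables do not carry over. Pictures are saved under pics/ and viewed, at most 10 in all, crops included, and the job is handed in when it is done.

Besides the shell and the picture viewer there is one more tool, called after ">>>" by a JSON object that holds its "api" and its "payload", one argument or row to a line. servo_tool: Moves the arm, as the interface text tells. Its arguments: {"type":"object","properties":{"plan":{"type":"array","items":{"type":"array","items":{"type":"array","items":{"type":"number"}}}},"fingers":{"type":"number"},"grip_force":{"type":"number"}},"required":["plan"]}

```bash
mkdir -p pics; ls
python3 - <<'E'
from cell import telemetry,camera,camera_params
import cv2
o=telemetry.get_obs();print(o)
for n in("top","side"):
    p=camera_params(n);print(n,p)
    cv2.imwrite(f"pics/{n}0.png",cv2.resize(camera(n)[:,:,::-1],(800,600),interpolation=cv2.INTER_CUBIC))
E
```

```text
pics
{'time': 0.0, 'joints': array([ 6.77573475e+01,  2.02614369e+01,  9.36285024e+01, -8.00737474e-04,
        6.61878094e+01, -1.37428636e-01]), 'qd': array([ 0.02768761,  0.01006996,  0.08204939, -0.06067948,  0.02844606,
       -0.01863337]), 'joint_torque': array([ 3.41939063e-03, -5.93868542e+01, -3.34223878e+01,  7.01133697e-02,
        2.31865811e-02, -6.83409212e-05]), 'tcp_pos': array([235.01909846, 578.62460225, 230.87940612]), 'tool_rot': array([[-9.26496454e-01,  3.76303160e-01, -5.01818760e-04],
       [ 3.76303495e-01,  9.26495596e-01, -1.26083499e-03],
       [-9.52332084e-06, -1.35699530e-03, -9.99999079e-01]]), 'ft_force': array([-0.01039456,  0.6042288 ,  0.01902047]), 'wrist_torque': array([ 0.04295437, -0.0182048 ,  0.03419955]), 'gripper_force': 0.0, 'grip_width': 91.76176568299003}
top {'camera_matrix': array([[447.39569155,   0.        , 275.87640318],
       [  0.        , 447.39569155, 208.34168826],
       [  0.        ,   0.        ,   1.        ]]), 'R': array([[ 9.56910909e-04, -9.99989152e-01, -4.55852848e-03],
       [-9.97695457e-01, -6.45425371e-04, -6.78480562e-02],
       [ 6.78443780e-02,  4.61294770e-03, -9.97685252e-01]]), 't': array([-11.79737664, 556.86256999, 923.20518433])}
side {'camera_matrix': array([[438.98303647,   0.        , 276.81806821],
       [  0.        , 438.98303647, 204.93170206],
       [  0.        ,   0.        ,   1.        ]]), 'R': array([[ 0.96245208, -0.27128211, -0.00959279],
       [-0.15334682, -0.51420311, -0.84384828],
       [ 0.22398829,  0.81363455, -0.5364961 ]]), 't': array([-550.88210701,  173.70667461,  776.41976134])}
```

View pics/top0.png

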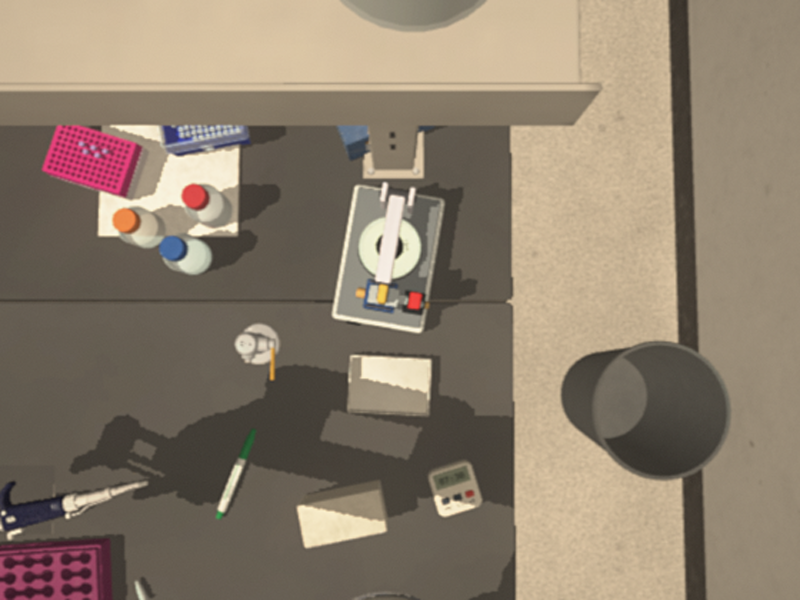

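View pics/side0.png

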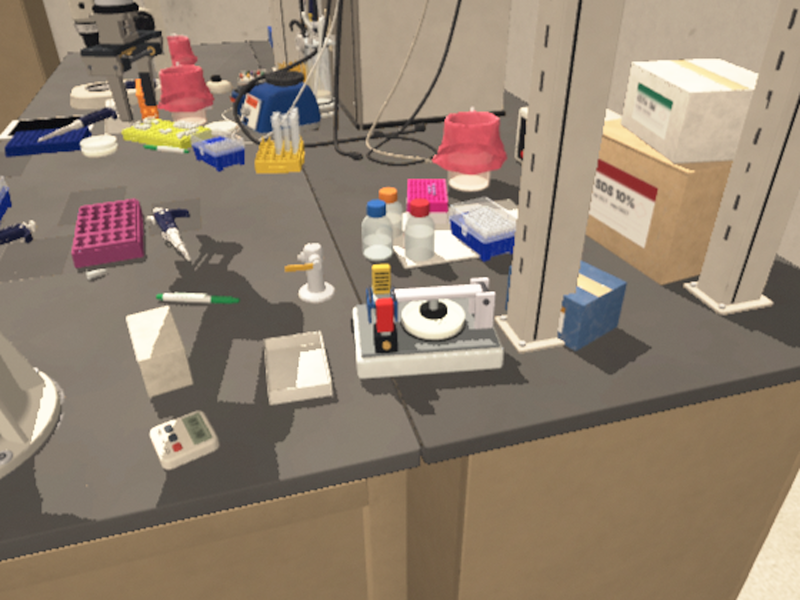

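```bash
cat > h.py <<'E'
import numpy as np,cv2
from cell import telemetry,camera,camera_params
def crop(n,x0,y0,w,h,s,f):
    cv2.imwrite(f,cv2.resize(camera(n)[y0:y0+h,x0:x0+w,::-1],None,fx=s,fy=s,interpolation=cv2.INTER_CUBIC))
def atz(n,u,v,z):
    p=camera_params(n);R=p["R"];c=-R.T@p["t"]
    d=R.T@np.linalg.solve(p["camera_matrix"],[u,v,1]);return c+d*(z-c[2])/d[2]
def tri(ut,us):
    A=[];b=[]
    for n,(u,v) in(("top",ut),("side",us)):
        p=camera_params(n);P=p["camera_matrix"]@np.c_[p["R"],p["t"]]
        for w,k in((u,0),(v,1)):
            r=P[k]-w*P[2];r=r/np.linalg.norm(r[:3]);A.append(r[:3]);b.append(-r[3])
    return np.linalg.lstsq(np.array(A),np.array(b),rcond=None)[0]
def proj(n,X):
    p=camera_params(n);q=p["camera_matrix"]@(p["R"]@np.asarray(X,float)+p["t"]);return q[:2]/q[2]
E
python3 - <<'E'
from h import *
crop("top",225,120,100,180,1,"pics/a.png")
crop("top",220,120,110,110,5.4,"pics/t1.png")
crop("side",180,170,180,120,4.4,"pics/s1.png")
E
```

```text
(no output)
```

View pics/t1.png

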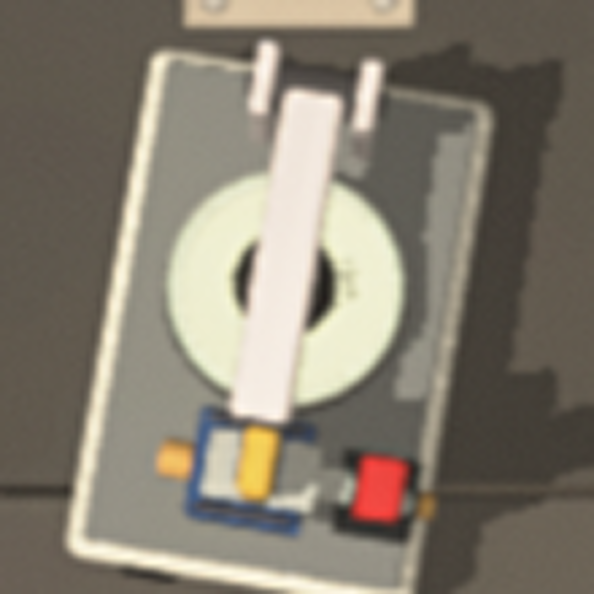

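View pics/s1.png

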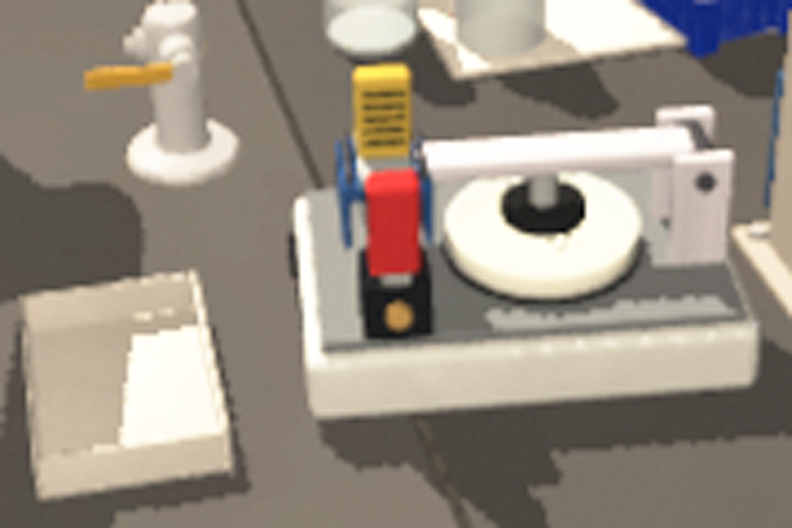

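Run:
```python
from h import *
np.set_printoptions(precision=1,suppress=True)
T=lambda u,v:(220+(u+.5)/5.4-.5,120+(v+.5)/5.4-.5)
S=lambda u,v:(180+(u+.5)/4.4-.5,170+(v+.5)/4.4-.5)
p=camera_params("top");print("cam",-p["R"].T@p["t"])
c=[atz("top",*T(*q),45) for q in((160,52),(488,105),(408,594),(72,555))]
c=np.array(c);print(c,c.mean(0));d=c[0]-c[3];e=c[1]-c[2]
print([np.degrees(np.arctan2(k[1],k[0])) for k in(d,e)],np.linalg.norm(d),np.linalg.norm(e),np.linalg.norm(c[0]-c[1]))
plug=atz("top",*T(383,489),118);tab=atz("top",*T(258,463),145)
print("plug",plug,"tab",tab,"d",np.linalg.norm((plug-tab)[:2]),np.degrees(np.arctan2(*(plug-tab)[:2])))
print("side plug",S(392,178),proj("side",plug),"tab",S(382,72),proj("side",tab))
print(tri(T(383,489),S(392,178)),tri(T(258,463),S(382,72)))
t=np.array([atz("top",u*.7,v*.7,22) for u,v in((349,354),(432,355),(431,414),(347,411))]);print(t,t.mean(0))
yaw=np.radians(-9.5)
for y in(-9.,-9.5,-10.):
  a=np.radians(y);R=np.array([[np.cos(a),-np.sin(a)],[np.sin(a),np.cos(a)]])
  print(y,plug[:2]-R@[-60,-47],tab[:2]-R@[-60,-4])
```

```text
cam [493.  -15.7 958.8]
[[719.4  43.9  45. ]
 [698.8 -81.8  45. ]
 [511.7 -50.8  45. ]
 [526.3  76.3  45. ]] [614.1  -3.1  45. ]
[np.float64(-9.508888715621582), np.float64(-9.406212478262544)] 195.81939987371595 189.7004626399344 127.44675528050342
plug [546.7 -39.4 118. ] tab [553.8   3.6 145. ] d 43.543704199570875 -170.68815424337126
side plug (268.70454545454544, 210.0681818181818) [268.6 210.7] tab (266.4318181818182, 185.97727272727272) [266.  186.1]
[546.8 -39.4 119.3] [554.1   3.5 145.2]
[[474.1  54.5  22. ]
 [472.8 -66.8  22. ]
 [387.5 -65.   22. ]
 [391.6  56.9  22. ]] [431.5  -5.1  22. ]
-9.0 [613.4  -2.3] [613.7  -1.8]
-9.5 [613.7  -2.9] [613.6  -2.4]
-10.0 [614.   -3.5] [613.6  -2.9]
```

The pictures show the shaker at about (614, -3) with yaw -9.5°, the plug at (547, -39), the tab at (554, 3.5) and the tray at (431, -5). The triangulated heights agree with the given ones. I'm moving now.

>>> {"api": "servo_tool", "payload": {
  "plan": [
    [[-30.5,-26.8,0,0,0,0],[-30.5,-26.8,0,0,0,0],[-30.5,-26.8,0,0,0,0],[-30.5,-26.8,0,0,0,0],[-30.5,-26.8,0,0,0,0]]
  ],
  "fingers": 0.1,
  "grip_force": 40
}}

```text
time: 0.67
tcp_pos: [326.4, 395.8, 231.5]
tool_rot: [[-0.927, 0.376, 0.0], [0.376, 0.927, -0.0], [-0.0, -0.0, -1.0]]
ft_force: [1.6, 0.4, 1.1]
grip_width: 60.6
gripper_force: 0.0
```

>>> {"api": "servo_tool", "payload": {
  "plan": [
    [[-30.5,-26.8,0,0,0,0],[-30.5,-26.8,0,0,0,0],[-30.5,-26.8,0,0,0,0],[-30.5,-26.8,0,0,0,0],[-30.5,-26.8,0,0,0,0]]
  ]
}}

```text
time: 1.08
tcp_pos: [417.4, 214.2, 231.8]
tool_rot: [[-0.927, 0.376, 0.0], [0.376, 0.927, 0.0], [-0.0, 0.0, -1.0]]
ft_force: [0.3, 0.3, -0.1]
grip_width: 50.6
gripper_force: 0.0
```

>>> {"api": "servo_tool", "payload": {
  "plan": [
    [[-30.5,-26.8,0,0,0,0],[-30.5,-26.8,0,0,0,0],[-30.5,-26.8,0,0,0,0],[-30.5,-26.8,0,0,0,0],[-30.5,-26.8,0,0,0,0]]
  ]
}}

```text
time: 1.5
tcp_pos: [508.3, 32.4, 231.8]
tool_rot: [[-0.926, 0.376, 0.0], [0.376, 0.926, 0.0], [-0.0, 0.0, -1.0]]
ft_force: [0.0, 1.5, 1.1]
grip_width: 50.6
gripper_force: 0.0
```

>>> {"api": "servo_tool", "payload": {
  "plan": [
    [[-30.5,-26.8,0,0,0,0],[-30.5,-26.8,0,0,0,0],[0,0,0,0,0,7],[0,0,0,0,0,7],[0,0,0,0,0,7]]
  ]
}}

```text
time: 1.92
tcp_pos: [544.2, -39.2, 231.3]
tool_rot: [[-0.725, 0.689, -0.001], [0.689, 0.725, 0.0], [0.0, -0.0, -1.0]]
ft_force: [-0.3, 0.1, 0.2]
grip_width: 50.4
gripper_force: 0.0
```

>>> {"api": "servo_tool", "payload": {
  "plan": [
    [[0,0,0,0,0,7],[0,0,0,0,0,7],[0,0,0,0,0,7],[0,0,0,0,0,7],[0,0,0,0,0,7]]
  ]
}}

```text
time: 2.33
tcp_pos: [544.0, -38.2, 231.5]
tool_rot: [[-0.2, 0.98, -0.0], [0.98, 0.2, -0.0], [0.0, -0.0, -1.0]]
ft_force: [-0.3, 0.6, -0.4]
grip_width: 50.6
gripper_force: 0.0
```

>>> {"api": "servo_tool", "payload": {
  "plan": [
    [[0,0,0,0,0,7],[0,0,0,0,0,7],[0,0,0,0,0,7],[0,0,0,0,0,0.4],[0,0,0,0,0,0]]
  ]
}}

```text
time: 2.75
tcp_pos: [544.1, -38.2, 231.5]
tool_rot: [[0.162, 0.987, -0.0], [0.987, -0.162, 0.0], [-0.0, -0.0, -1.0]]
ft_force: [0.1, 0.4, -0.9]
grip_width: 50.3
gripper_force: 0.0
```

```bash
cat >> h.py <<'E'
def need(X,ydeg,tilt=0):
    """tool shift (mm) and turn (deg) to TCP X, tool y at world angle ydeg, pointing down"""
    from scipy.spatial.transform import Rotation as Ro
    o=telemetry.get_obs();R=o["tool_rot"];a=np.radians(ydeg)
    y=np.array([np.cos(a),np.sin(a),0]);z=np.array([0,0,-1.]);G=np.c_[np.cross(y,z),y,z]
    print("t%.2f"%o["time"],"tcp",o["tcp_pos"].round(1),"F",o["ft_force"].round(1),"w%.1f"%o["grip_width"],
     "shift",(R.T@(np.array(X)-o["tcp_pos"])).round(1),"turn",np.degrees(Ro.from_matrix(R.T@G).as_rotvec()).round(2))
E
python3 - <<'E'
from h import *
need([546.7,-39.4,150],-9.5)
p=camera_params("side")
for z in(300,400,500,600): print(z,proj("side",[735,-8,z]),atz("top",330,66,z).round(),atz("top",330,84,z).round())
crop("top",190,120,140,110,5.4,"pics/t2.png")
crop("side",180,150,180,120,4.4,"pics/s2.png")
E
```

```text
t2.75 tcp [544.1 -38.2 231.5] F [ 0.1  0.4 -0.9] w50.3 shift [-0.8  2.8 81.5] turn [-0.    0.    0.18]
300 [365.23544074  98.22424563] [753. -94. 300.] [725. -94. 300.]
400 [371.2393137   38.81914937] [713. -82. 400.] [690. -82. 400.]
500 [378.21004339 -30.15247479] [674. -70. 500.] [655. -70. 500.]
600 [ 386.40163438 -111.20386523] [635. -58. 600.] [619. -58. 600.]
```

>>> {"api": "servo_tool", "payload": {
  "plan": [
    [[-0.8,2.8,0,0,0,0.2],[0,0,40,0,0,0],[0,0,40,0,0,0],[0,0,20,0,0,0],[0,0,0,0,0,0]]
  ]
}}

```text
time: 3.27
tcp_pos: [543.8, -39.3, 127.3]
tool_rot: [[0.167, 0.986, -0.007], [0.986, -0.167, 0.001], [-0.001, -0.007, -1.0]]
ft_force: [-0.6, 0.8, -0.3]
grip_width: 50.3
gripper_force: 0.0
```

Run:
```python
from h import *
need([546.7,-39.4,99],-9.5)
crop("side",200,150,140,105,5.7,"pics/s3.png")
```

```text
t3.27 tcp [543.8 -39.3 127.3] F [-0.6  0.8 -0.3] w50.3 shift [ 0.4  3.1 28.3] turn [-0.42  0.04 -0.11]
```

View pics/s3.png

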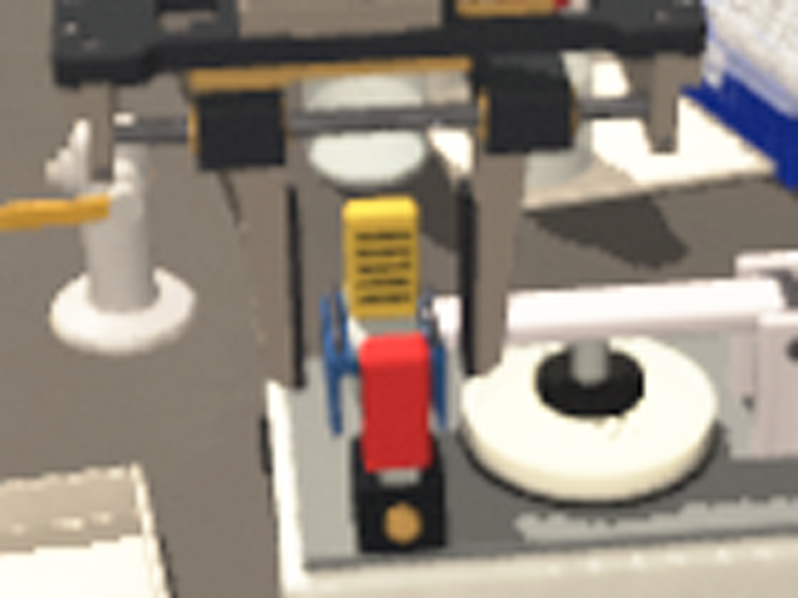

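The fingers straddle the red plug (pad faces at columns 297 and 463, plug centre at 395). The gripper sits about 3 mm too far forward, which matches telemetry.

>>> {"api": "servo_tool", "payload": {
  "plan": [
    [[0,3,12,-0.4,0,0],[0,0,12,0,0,0],[0,0,4,0,0,0],[0,0,0,0,0,0],[0,0,0,0,0,0]]
  ]
}}

```text
time: 3.73
tcp_pos: [550.1, -40.0, 104.2]
tool_rot: [[0.168, 0.986, 0.007], [0.986, -0.168, -0.001], [0.0, 0.007, -1.0]]
ft_force: [1.1, -0.6, -0.3]
grip_width: 50.7
gripper_force: 0.0
```

```bash
python3 -c "
from h import *
need([546.7,-39.4,99],-9.5)"
```

```text
t3.73 tcp [550.1 -40.  104.2] F [ 1.1 -0.6 -0.3] w50.7 shift [-0.  -3.5  5.2] turn [ 0.42 -0.   -0.19]
```

>>> {"api": "servo_tool", "payload": {
  "plan": [
    [[0,-3.2,5,0.4,0,0],[0,0,0,0,0,0],[0,0,0,0,0,0],[0,0,0,0,0,0],[0,0,0,0,0,0]]
  ]
}}

```text
time: 4.15
tcp_pos: [546.9, -39.4, 98.8]
tool_rot: [[0.169, 0.986, 0.0], [0.986, -0.169, -0.0], [0.0, 0.0, -1.0]]
ft_force: [-0.3, 0.2, -0.2]
grip_width: 50.5
gripper_force: 0.0
```

```bash
python3 -c "
from h import *
need([546.7,-39.4,99],-9.5)"
```

```text
t4.15 tcp [546.9 -39.4  98.8] F [-0.3  0.2 -0.2] w50.5 shift [-0.  -0.2 -0.2] turn [ 0.02 -0.   -0.21]
```

>>> {"api": "servo_tool", "payload": {
  "plan": [
    [[0,0,0,0,0,0],[0,0,0,0,0,0],[0,0,0,0,0,0],[0,0,0,0,0,0],[0,0,0,0,0,0]]
  ],
  "fingers": -1,
  "grip_force": 50
}}

```text
time: 4.57
tcp_pos: [546.9, -39.4, 98.6]
tool_rot: [[0.169, 0.986, 0.0], [0.986, -0.169, -0.0], [0.0, 0.0, -1.0]]
ft_force: [-0.4, -0.5, -0.7]
grip_width: 21.8
gripper_force: 50.0
```

>>> {"api": "servo_tool", "payload": {
  "plan": [
    [[0,0,0,0,0,0],[0,0,0,0,0,0],[0,0,0,0,0,0]]
  ]
}}

```text
time: 4.82
tcp_pos: [546.8, -39.4, 98.6]
tool_rot: [[0.169, 0.986, 0.0], [0.986, -0.169, -0.0], [0.0, 0.0, -1.0]]
ft_force: [0.9, -0.5, 0.2]
grip_width: 22.2
gripper_force: 50.0
```

Gripped at 22 mm with negligible side force. Next I pull straight up.

>>> {"api": "servo_tool", "payload": {
  "plan": [
    [[0,0,-4,0,0,0],[0,0,-4,0,0,0],[0,0,-5,0,0,0],[0,0,-6,0,0,0],[0,0,-8,0,0,0]]
  ]
}}

```text
time: 5.23
tcp_pos: [546.6, -39.5, 126.1]
tool_rot: [[0.168, 0.986, -0.0], [0.986, -0.168, -0.0], [-0.0, -0.0, -1.0]]
ft_force: [0.4, 0.6, -0.4]
grip_width: 21.7
gripper_force: 50.0
```

>>> {"api": "servo_tool", "payload": {
  "plan": [
    [[0,0,-10,0,0,0],[0,0,-20,0,0,0],[0,0,-20,0,0,0],[0,0,-15,0,0,0],[0,0,0,0,0,0]]
  ]
}}

```text
time: 5.65
tcp_pos: [548.3, -39.6, 194.3]
tool_rot: [[0.169, 0.986, 0.005], [0.986, -0.169, -0.0], [0.0, 0.005, -1.0]]
ft_force: [0.0, -0.0, 0.3]
grip_width: 21.3
gripper_force: 50.0
```

>>> {"api": "servo_tool", "payload": {
  "plan": [
    [[0,0,0,0,0,0],[0,0,0,0,0,0]]
  ]
}}

```text
time: 5.82
tcp_pos: [546.1, -39.4, 190.1]
tool_rot: [[0.169, 0.986, -0.001], [0.986, -0.169, 0.0], [-0.0, -0.001, -1.0]]
ft_force: [0.2, -0.5, -1.0]
grip_width: 21.5
gripper_force: 50.0
```

Run:
```python
from h import *
need([431.5,-5,185],-9.5)
crop("side",170,120,200,150,4,"pics/s4.png")
```

```text
t5.82 tcp [546.1 -39.4 190.1] F [ 0.2 -0.5 -1. ] w21.5 shift [  14.6 -118.7    5.2] turn [-0.05  0.01 -0.21]
```

View pics/s4.png

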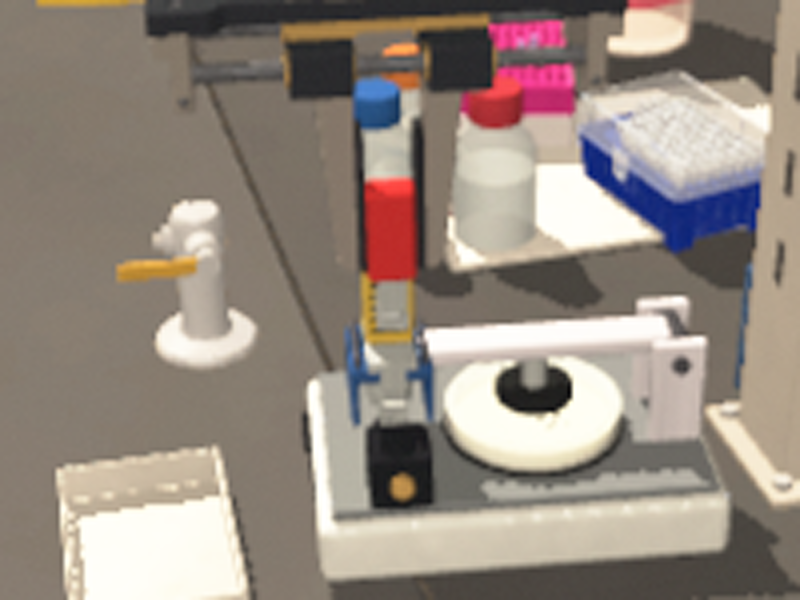

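The plug is out and held (head at columns 365-415), and the socket is empty. I'm taking it to the tray.

>>> {"api": "servo_tool", "payload": {
  "plan": [
    [[4,-30,0,0,0,0],[4,-35,0,0,0,0],[4,-35,0,0,0,0],[2.6,-25,0,0,0,0],[0,0,10,0,0,0]]
  ]
}}

```text
time: 6.28
tcp_pos: [421.1, -3.1, 180.0]
tool_rot: [[0.168, 0.986, -0.004], [0.986, -0.168, 0.0], [-0.0, -0.004, -1.0]]
ft_force: [0.7, 0.3, -1.3]
grip_width: 21.6
gripper_force: 50.0
```

>>> {"api": "servo_tool", "payload": {
  "plan": [
    [[0,0,30,0,0,0],[0,0,35,0,0,0],[0,0,30,0,0,0],[0,0,15,0,0,0],[0,0,0,0,0,0]]
  ]
}}

```text
time: 6.7
tcp_pos: [423.3, -4.0, 66.9]
tool_rot: [[0.169, 0.986, -0.007], [0.986, -0.169, 0.0], [-0.001, -0.007, -1.0]]
ft_force: [-0.3, -0.5, -0.4]
grip_width: 22.0
gripper_force: 50.0
```

>>> {"api": "servo_tool", "payload": {
  "plan": [
    [[0,0,0,0,0,0],[0,0,0,0,0,0],[0,0,0,0,0,0]]
  ]
}}

```text
time: 6.95
tcp_pos: [427.0, -4.0, 71.5]
tool_rot: [[0.169, 0.986, 0.002], [0.986, -0.169, -0.0], [0.0, 0.002, -1.0]]
ft_force: [0.0, 0.0, -0.0]
grip_width: 21.7
gripper_force: 50.0
```

```bash
python3 -c "
from h import *
need([425,-5,55],-9.5)"
```

```text
t6.95 tcp [427.   -4.   71.5] F [ 0.  0. -0.] w21.7 shift [-1.4 -1.8 16.5] turn [ 0.11 -0.02 -0.2 ]
```

>>> {"api": "servo_tool", "payload": {
  "plan": [
    [[0,0,7,0,0,0],[0,0,6,0,0,0],[0,0,3,0,0,0],[0,0,0,0,0,0],[0,0,0,0,0,0]]
  ]
}}

```text
time: 7.37
tcp_pos: [425.7, -3.9, 54.4]
tool_rot: [[0.169, 0.986, -0.001], [0.986, -0.169, 0.0], [-0.0, -0.001, -1.0]]
ft_force: [0.6, -0.2, -0.2]
grip_width: 21.9
gripper_force: 50.0
```

>>> {"api": "servo_tool", "payload": {
  "plan": [
    [[0,0,0.7,0,0,0],[0,0,0.7,0,0,0],[0,0,0,0,0,0]]
  ]
}}

```text
time: 7.62
tcp_pos: [426.0, -3.9, 53.2]
tool_rot: [[0.169, 0.986, 0.0], [0.986, -0.169, -0.0], [-0.0, 0.0, -1.0]]
ft_force: [-0.1, 0.4, 0.7]
grip_width: 21.7
gripper_force: 50.0
```

>>> {"api": "servo_tool", "payload": {
  "plan": [
    [[0,0,0.5,0,0,0],[0,0,0,0,0,0],[0,0,0,0,0,0],[0,0,0,0,0,0],[0,0,0,0,0,0]]
  ],
  "fingers": 0.1
}}

```text
time: 8.03
tcp_pos: [426.0, -3.9, 52.7]
tool_rot: [[0.169, 0.986, 0.0], [0.986, -0.169, 0.0], [0.0, 0.0, -1.0]]
ft_force: [-0.2, -0.6, -0.2]
grip_width: 50.6
gripper_force: 0.0
```

>>> {"api": "servo_tool", "payload": {
  "plan": [
    [[0,0,-10,0,0,0],[0,0,-30,0,0,0],[0,0,-35,0,0,0],[0,0,-40,0,0,0],[0,0,-30,0,0,0]]
  ]
}}

```text
time: 8.45
tcp_pos: [426.2, -3.9, 200.3]
tool_rot: [[0.169, 0.986, 0.001], [0.986, -0.169, 0.0], [0.0, 0.001, -1.0]]
ft_force: [0.9, -0.6, 0.7]
grip_width: 50.2
gripper_force: 0.0
```

>>> {"api": "servo_tool", "payload": {
  "plan": [
    [[0,0,-25,0,0,-7],[0,0,0,0,0,-7],[0,0,0,0,0,-7],[0,0,0,0,0,-7],[0,0,0,0,0,-7]]
  ]
}}

```text
time: 8.87
tcp_pos: [425.9, -3.9, 222.9]
tool_rot: [[-0.433, 0.902, 0.001], [0.902, 0.433, -0.0], [-0.0, 0.001, -1.0]]
ft_force: [-0.7, 0.3, -0.2]
grip_width: 50.6
gripper_force: 0.0
```

>>> {"api": "servo_tool", "payload": {
  "plan": [
    [[0,0,0,0,0,-7],[0,0,0,0,0,-7],[0,0,0,0,0,-7],[0,0,0,0,0,-7],[0,0,0,0,0,-7]]
  ]
}}

```text
time: 9.28
tcp_pos: [425.8, -3.9, 222.6]
tool_rot: [[-0.872, 0.49, -0.0], [0.49, 0.872, -0.0], [0.0, -0.0, -1.0]]
ft_force: [-0.2, 1.2, -0.6]
grip_width: 50.4
gripper_force: 0.0
```

>>> {"api": "servo_tool", "payload": {
  "plan": [
    [[0,0,0,0,0,-7],[0,0,0,0,0,-7],[0,0,0,0,0,-6.2],[0,0,0,0,0,0],[0,0,0,0,0,0]]
  ]
}}

```text
time: 9.7
tcp_pos: [425.9, -3.9, 222.6]
tool_rot: [[-0.986, 0.169, -0.0], [0.169, 0.986, 0.0], [0.0, 0.0, -1.0]]
ft_force: [0.6, 0.4, -0.8]
grip_width: 50.6
gripper_force: 0.0
```

Run:
```python
from h import *
need([554,3.5,200],80.5);print(telemetry.get_obs()["joints"].round(1))
crop("side",170,120,200,150,4,"pics/s5.png")
```

```text
t9.70 tcp [425.9  -3.9 222.6] F [ 0.6  0.4 -0.8] w50.6 shift [-125.1   28.9   22.6] turn [ 0.  -0.  -0.2]
[ -0.7   2.6 117.2   0.   60.2 -81. ]
```

View pics/s5.png

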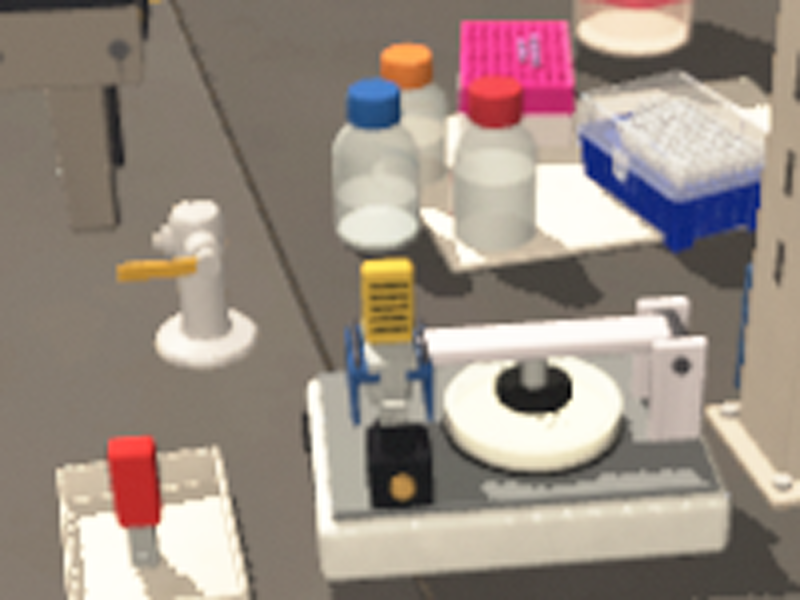

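The plug stands in the tray (column 135, rows 440-560). The tab is unobstructed, so I'm moving over it.

>>> {"api": "servo_tool", "payload": {
  "plan": [
    [[-31,7.2,0,0,0,-0.2],[-32,7.2,0,0,0,0],[-32,7.2,0,0,0,0],[-30,7.2,0,0,0,0],[0,0,10,0,0,0]]
  ]
}}

```text
time: 10.17
tcp_pos: [560.2, 4.5, 214.2]
tool_rot: [[-0.986, 0.165, 0.007], [0.165, 0.986, 0.0], [-0.007, 0.001, -1.0]]
ft_force: [0.8, -0.4, 0.1]
grip_width: 51.0
gripper_force: 0.0
```

>>> {"api": "servo_tool", "payload": {
  "plan": [
    [[0,0,15,0,0,0],[0,0,15,0,0,0],[0,0,10,0,0,0],[0,0,0,0,0,0],[0,0,0,0,0,0]]
  ]
}}

```text
time: 10.58
tcp_pos: [553.3, 4.1, 172.3]
tool_rot: [[-0.987, 0.163, -0.001], [0.163, 0.987, -0.0], [0.001, -0.0, -1.0]]
ft_force: [0.1, -0.1, -0.1]
grip_width: 50.4
gripper_force: 0.0
```

Run:
```python
from h import *
need([554,3.5,127],80.5)
crop("top",220,120,110,110,5.4,"pics/t6.png")
```

```text
t10.58 tcp [553.3   4.1 172.3] F [ 0.1 -0.1 -0.1] w50.4 shift [-0.8 -0.5 45.3] turn [-0.01 -0.07  0.13]
```

View pics/t6.png

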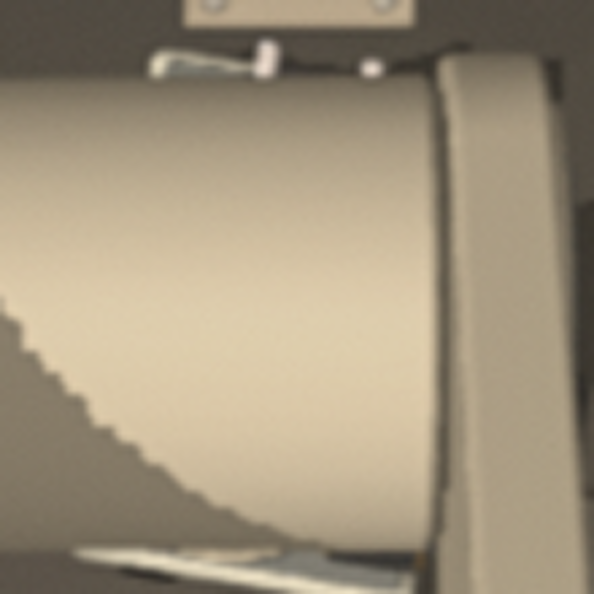

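The wrist fills the top view and hides the tab. Telemetry already agrees with the earlier measurement, so I'm descending.

>>> {"api": "servo_tool", "payload": {
  "plan": [
    [[-0.5,-0.5,15,0,0,0.1],[0,0,15,0,0,0],[0,0,10,0,0,0],[0,0,5,0,0,0],[0,0,0,0,0,0]]
  ]
}}

```text
time: 11.05
tcp_pos: [554.0, 3.6, 127.2]
tool_rot: [[-0.987, 0.164, -0.001], [0.164, 0.987, -0.0], [0.001, -0.0, -1.0]]
ft_force: [-0.0, -0.5, -0.6]
grip_width: 50.4
gripper_force: 0.0
```

>>> {"api": "servo_tool", "payload": {
  "plan": [
    [[0,0,0,0,0,0],[0,0,0,0,0,0]]
  ]
}}

```text
time: 11.22
tcp_pos: [554.9, 3.6, 128.5]
tool_rot: [[-0.987, 0.163, 0.001], [0.163, 0.987, -0.0], [-0.001, 0.0, -1.0]]
ft_force: [-0.4, 0.1, 0.0]
grip_width: 50.6
gripper_force: 0.0
```

Run:
```python
from h import *
need([554,3.5,127],80.5)
crop("side",215,140,120,90,6.6,"pics/s7.png")
```

```text
t11.22 tcp [554.9   3.6 128.5] F [-0.4  0.1  0. ] w50.6 shift [ 0.9 -0.2  1.5] turn [0.01 0.06 0.09]
```

View pics/s7.png

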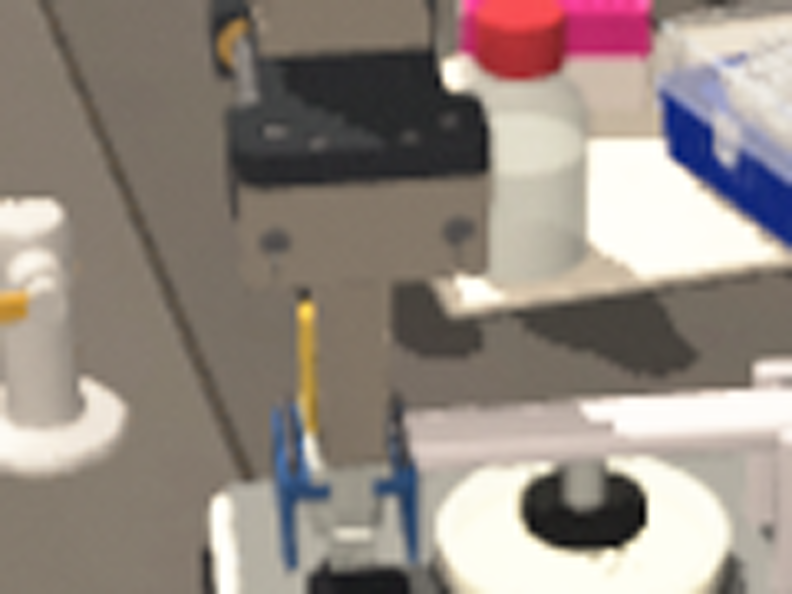

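The near finger (columns 310-390) covers the tab as intended, with the tab's edge just visible at column 307. I'm closing.

>>> {"api": "servo_tool", "payload": {
  "plan": [
    [[0,0,0.5,0,0,0],[0,0,0,0,0,0],[0,0,0,0,0,0],[0,0,0,0,0,0],[0,0,0,0,0,0]]
  ],
  "fingers": -1,
  "grip_force": 40
}}

```text
time: 11.68
tcp_pos: [554.4, 3.6, 127.3]
tool_rot: [[-0.987, 0.163, 0.0], [0.163, 0.987, 0.0], [-0.0, 0.0, -1.0]]
ft_force: [-0.4, 0.1, -0.1]
grip_width: 19.3
gripper_force: 0.0
```

>>> {"api": "servo_tool", "payload": {
  "plan": [
    [[0,0,0,0,0,0],[0,0,0,0,0,0],[0,0,0,0,0,0],[0,0,0,0,0,0]]
  ]
}}

```text
time: 12.02
tcp_pos: [554.3, 3.1, 127.2]
tool_rot: [[-0.987, 0.163, -0.0], [0.163, 0.987, -0.001], [0.0, -0.001, -1.0]]
ft_force: [-1.1, -4.0, 1.2]
grip_width: 11.8
gripper_force: 40.0
```

>>> {"api": "servo_tool", "payload": {
  "plan": [
    [[0,-3,0,0,0,0],[0,-4,0,0,0,0],[0,-4,0,0,0,0],[0,-2,0,0,0,0],[0,0,0,0,0,0]]
  ]
}}

```text
time: 12.43
tcp_pos: [552.3, -8.8, 127.2]
tool_rot: [[-0.986, 0.164, 0.0], [0.164, 0.986, 0.002], [-0.0, 0.002, -1.0]]
ft_force: [0.1, 6.9, 1.5]
grip_width: 11.7
gripper_force: 40.0
```

>>> {"api": "servo_tool", "payload": {
  "plan": [
    [[0,0,0,0,0,0],[0,0,0,0,0,0]]
  ]
}}

```text
time: 12.6
tcp_pos: [552.4, -8.5, 127.2]
tool_rot: [[-0.986, 0.164, 0.0], [0.164, 0.986, 0.002], [-0.0, 0.002, -1.0]]
ft_force: [-0.5, 6.8, 0.9]
grip_width: 11.9
gripper_force: 40.0
```

Run:
```python
from h import *
need([554.3,3.1,127.2],80.5)
# arc: per-angle displacement of the TCP (2 mm below grasp; fixed to the tab), turn about tool y
s=np.array([-139.7,37.2])
for a in np.arange(0,26,2.5):
    c,n=np.cos(np.radians(a)),np.sin(np.radians(a)); q=np.array([c*s[0]+n*s[1],-n*s[0]+c*s[1]]); print(a,(q-s).round(1))
```

```text
t12.60 tcp [552.4  -8.5 127.2] F [-0.5  6.8  0.9] w11.9 shift [-0.  11.8  0. ] turn [0.1  0.   0.06]
0.0 [0. 0.]
2.5 [1.8 6.1]
5.0 [ 3.8 12. ]
7.5 [ 6.1 17.9]
10.0 [ 8.6 23.7]
12.5 [11.4 29.4]
15.0 [14.4 34.9]
17.5 [17.7 40.3]
20.0 [21.1 45.5]
22.5 [24.9 50.6]
25.0 [28.8 55.6]
```

The latch is drawn about 12 mm at 6.8 N. The wrist is tall and the shelf behind it overhangs, so I'll keep the tool upright and let the tab pivot between the pads. A lighter grip will help with that as I follow the arc.

>>> {"api": "servo_tool", "payload": {
  "plan": [
    [[0,0,0,0,0,0],[-0.9,0,-3,0,0,0],[-0.9,0,-3.1,0,0,0],[-1,0,-3,0,0,0],[-1,0,-2.9,0,0,0]]
  ],
  "grip_force": 25
}}

```text
time: 13.02
tcp_pos: [555.3, -9.1, 138.4]
tool_rot: [[-0.986, 0.164, -0.002], [0.164, 0.986, 0.002], [0.002, 0.002, -1.0]]
ft_force: [1.0, 5.5, -5.6]
grip_width: 11.6
gripper_force: 25.0
```

>>> {"api": "servo_tool", "payload": {
  "plan": [
    [[0,0,0,0,0,0],[0,0,0,0,0,0]]
  ]
}}

```text
time: 13.18
tcp_pos: [555.4, -9.0, 138.5]
tool_rot: [[-0.986, 0.164, -0.001], [0.164, 0.986, 0.002], [0.002, 0.002, -1.0]]
ft_force: [1.3, 7.3, -4.8]
grip_width: 12.3
gripper_force: 25.0
```

Run:
```python
from h import *
need([552.4+3.8*.986,-8.5-3.8*.165,139.2],80.5);print(telemetry.get_obs()["wrist_torque"].round(2))
crop("side",215,120,160,120,5,"pics/s8.png")
```

```text
t13.18 tcp [555.4  -9.  138.5] F [ 1.3  7.3 -4.8] w12.3 shift [-0.8  0.  -0.7] turn [ 0.09 -0.09  0.06]
[ 1.14  0.12 -0.12]
```

View pics/s8.png

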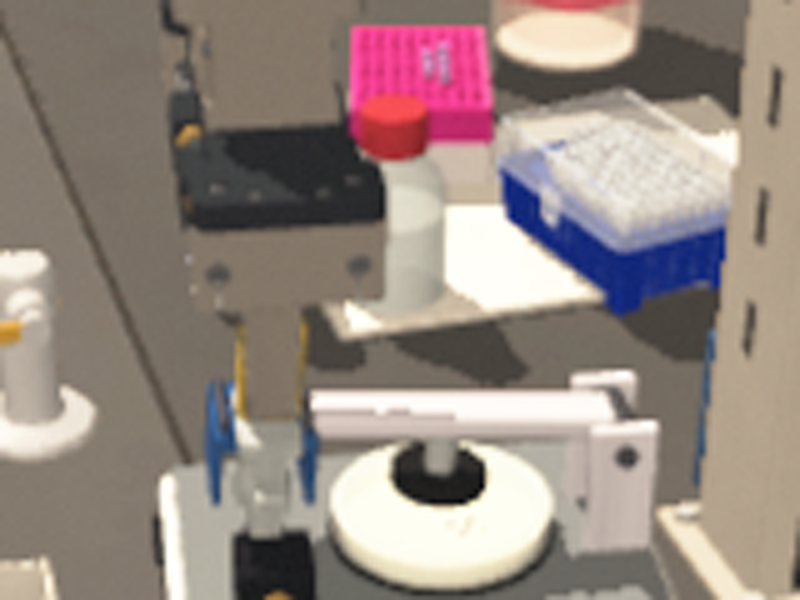

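The arm is off its stud, with about 5 N of weight carried and the latch held. I'm continuing the arc.

>>> {"api": "servo_tool", "payload": {
  "plan": [
    [[-2.3,0,-5.9,0,0,0],[-2.5,0,-5.8,0,0,0],[-2.8,0,-5.7,0,0,0],[-1.5,0,-2.8,0,0,0],[0,0,0,0,0,0]]
  ]
}}

```text
time: 13.65
tcp_pos: [564.0, -10.4, 159.0]
tool_rot: [[-0.986, 0.164, -0.003], [0.164, 0.986, 0.002], [0.003, 0.002, -1.0]]
ft_force: [-1.1, 6.5, -4.4]
grip_width: 11.8
gripper_force: 25.0
```

>>> {"api": "servo_tool", "payload": {
  "plan": [
    [[0,0,0,0,0,0],[0,0,0,0,0,0]]
  ]
}}

```text
time: 13.82
tcp_pos: [563.8, -10.4, 158.6]
tool_rot: [[-0.986, 0.164, -0.002], [0.164, 0.986, 0.002], [0.003, 0.002, -1.0]]
ft_force: [-1.4, 7.2, -2.8]
grip_width: 11.8
gripper_force: 25.0
```

Run:
```python
from h import *
need([552.4+12.9*.986,-8.5-12.9*.165,127.2+32.1],80.5);print(telemetry.get_obs()["wrist_torque"].round(2))
# edge of white arm: brightest band per column, side view
im=camera("side");cv2.imwrite("pics/s9.png",im[:,:,::-1])
m=(im.min(2)>165)
for u in(285,295,305,315,325): print(u,[int(v) for v in np.where(m[160:225,u])[0]+160])
```

```text
t13.82 tcp [563.8 -10.4 158.6] F [-1.4  7.2 -2.8] w11.8 shift [-1.3 -0.  -0.7] turn [ 0.1  -0.16  0.06]
[ 1.33  0.32 -0.04]
285 [176, 177, 179, 180, 181, 182, 183, 184, 185, 186, 192, 193, 194, 195, 196, 197, 198, 199, 212, 213, 214, 215, 216, 217, 218, 219, 220, 221, 222, 223, 224]
295 [170, 171, 172, 173, 174, 175, 176, 177, 178, 179, 180, 181, 182, 183, 184, 193, 194, 195, 196, 197, 198, 199, 200, 215, 216, 217, 218, 219, 220, 221, 222, 223, 224]
305 [161, 162, 163, 164, 165, 166, 167, 168, 169, 170, 171, 172, 173, 174, 175, 176, 177, 182, 183, 194, 195, 196, 197, 198, 199, 200, 201, 202, 218, 219, 220, 221, 222, 223, 224]
315 [161, 162, 163, 164, 165, 166, 167, 168, 169, 170, 171, 172, 173, 174, 175, 176, 177, 178, 179, 180, 181, 196, 197, 198, 199, 200, 201, 202, 203, 210, 211, 212, 213, 214, 215, 216, 217, 218, 219, 220, 221, 222, 223, 224]
325 [160, 161, 162, 163, 164, 172, 173, 174, 175, 176, 177, 178, 179, 180, 197, 198, 199, 200, 201, 202, 203, 204, 217, 218, 219, 220, 221, 222]
```

>>> {"api": "servo_tool", "payload": {
  "plan": [
    [[-2,0,-3.3,0,0,0],[-3,0,-5.5,0,0,0],[-3.3,0,-5.4,0,0,0],[-3.4,0,-5.2,0,0,0],[-2,0,-2.6,0,0,0]]
  ]
}}

```text
time: 14.28
tcp_pos: [577.5, -12.6, 180.8]
tool_rot: [[-0.986, 0.164, -0.003], [0.164, 0.986, 0.002], [0.003, 0.002, -1.0]]
ft_force: [-1.6, 6.2, -5.1]
grip_width: 11.7
gripper_force: 25.0
```

>>> {"api": "servo_tool", "payload": {
  "plan": [
    [[-1.9,0,-2.6,0,0,0],[-2,0,-2.5,0,0,0],[-2,0,-2.5,0,0,0],[-1.5,0,-2,0,0,0],[0,0,0,0,0,0]]
  ]
}}

```text
time: 14.7
tcp_pos: [585.0, -13.8, 190.2]
tool_rot: [[-0.986, 0.164, -0.002], [0.164, 0.986, 0.002], [0.003, 0.002, -1.0]]
ft_force: [-0.5, 6.5, -4.1]
grip_width: 11.7
gripper_force: 25.0
```

>>> {"api": "servo_tool", "payload": {
  "plan": [
    [[0,0,0,0,0,0],[0,0,0,0,0,0],[0,0,0,0,0,0],[0,0,0,0,0,0],[0,0,0,0,0,0]]
  ]
}}

```text
time: 15.12
tcp_pos: [584.8, -13.8, 190.0]
tool_rot: [[-0.986, 0.164, -0.002], [0.164, 0.986, 0.002], [0.003, 0.002, -1.0]]
ft_force: [-0.8, 7.2, -4.5]
grip_width: 12.1
gripper_force: 25.0
```

Run:
```python
from h import *
need([552.4+30.5*.986,-8.5-30.5*.165,127.2+57.6],80.5);o=telemetry.get_obs();print(o["wrist_torque"].round(2),np.abs(o["qd"]).max())
im=camera("side");m=(im.min(2)>165)
for u in(285,295,305,315,325): print(u,[int(v) for v in np.where(m[160:225,u])[0]+160])
# predicted arm top edge line: from hinge region, per angle; calibrate on slope: shaker frame to world
a=np.radians(-9.5);ca,sa=np.cos(a),np.sin(a)
def W(x,y,z): return [613.7+ca*x-sa*y,-2.6+sa*x+ca*y,z]
for d in(0,5,12,20,23,26):
    t=np.radians(d);P=[]
    for r in(-110,-30):
        h=12; P.append(proj("side",W(80+r*np.cos(t)+h*np.sin(t),-9,90-r*np.sin(t)+h*np.cos(t))))
    s=(P[1]-P[0]);print(d,"slope %.3f"%(s[1]/s[0]),P[0].round(1),P[1].round(1))
```

```text
t15.12 tcp [584.8 -13.8 190. ] F [-0.8  7.2 -4.5] w12.1 shift [ 2.3 -0.2  5.2] turn [ 0.1  -0.15  0.07]
[ 1.27  0.22 -0.11] 0.08145592269290151
285 [212, 213, 214, 215, 216, 217, 218, 219, 220, 221, 222, 223, 224]
295 [160, 161, 162, 163, 164, 165, 166, 167, 168, 169, 170, 171, 172, 173, 174, 175, 176, 177, 178, 179, 180, 181, 182, 183, 184, 185, 186, 187, 188, 189, 209, 210, 211, 212, 213, 214, 215, 216, 217, 218, 219, 220, 221, 222, 223, 224]
305 [161, 162, 163, 164, 165, 166, 167, 168, 169, 170, 171, 172, 173, 174, 175, 176, 177, 182, 183, 186, 187, 188, 189, 190, 191, 192, 193, 210, 211, 212, 213, 214, 215, 216, 217, 218, 219, 220, 221, 222, 223, 224]
315 [161, 162, 163, 164, 165, 166, 167, 168, 169, 170, 171, 172, 173, 174, 175, 176, 177, 178, 179, 180, 181, 190, 191, 192, 193, 194, 195, 196, 197, 210, 211, 212, 213, 214, 215, 216, 217, 218, 219, 220, 221, 222, 223, 224]
325 [160, 161, 162, 163, 164, 172, 173, 174, 175, 176, 177, 178, 179, 180, 194, 195, 196, 197, 198, 199, 200, 217, 218, 219, 220, 221, 222]
0 slope -0.067 [282.3 205.8] [323.2 203. ]
5 slope 0.009 [283.1 201.5] [323.8 201.9]
12 slope 0.118 [284.9 195.6] [324.9 200.3]
20 slope 0.253 [287.9 188.9] [326.4 198.7]
23 slope 0.308 [289.4 186.5] [327.  198.1]
26 slope 0.366 [291.  184.1] [327.7 197.5]
```

```bash
python3 -c "
from cell import close_job;print(close_job())"
```

```text
the job is handed in; nothing more can be done
None
```

The job is handed in: the red plug stands in the white tray, and the gripper is holding the hold-down arm still by the yellow tab, about 27° above closed (from the last side picture).

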